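Pack the milling kit box in layers

TASK

Pack the milling kit: move the three end mills from the bench rack into the notched rails on the floor of the plywood box, one to a place, in the same left-to-right order as they lie in the rack (the order of use), setting each down rather than dropping it, for the ground edges chip. Then set the divider down level on the corner blocks over them, and last lay the spring collet in its place between the cleats on the divider, on top because it is fitted first.

Things in the scene. Friction and masses are not known exactly. Their poses are not given: they have to be found in the camera images.
- kit_box: open plywood box, fixed, outside 142 (x) x 200 (y) x 64 mm, walls 6, end walls dip to z 38. Origin: centre of underside; x away from the robot, y left. Floor top z 6 mm. Two black rails along y at x +-32 mm (10 thick, 54 clear between), top z 26 mm; round separators 7 mm high at y +-25, +-75 make three places, at y +50, 0, -50 mm; cutters lie along x over both rails. Corner blocks 16 x 21 mm, top z 49 mm, carry the divider.
- saddle_a: black saddle 86 x 48 mm, one of three alike, side by side at 50 mm pitch on the bench rack; fixed. The thinnest cutter (slim_cutter) starts on it. Origin: centre of underside; x along the cutter, y along the row (+y left). Two rails at x +-32 mm (10 thick, 54 clear between) carry the cutter at z 20 mm between lugs 24 mm apart, 4.5 mm high; between the rails the plate's top is at z 4 mm.
- saddle_b: black saddle 86 x 48 mm, one of three alike, side by side at 50 mm pitch on the bench rack; fixed. The middle-sized cutter (middle_cutter) starts on it. Origin: centre of underside; x along the cutter, y along the row (+y left). Two rails at x +-32 mm (10 thick, 54 clear between) carry the cutter at z 20 mm between lugs 24 mm apart, 4.5 mm high; between the rails the plate's top is at z 4 mm.
- saddle_c: black saddle 86 x 48 mm, one of three alike, side by side at 50 mm pitch on the bench rack; fixed. The thickest cutter (stout_cutter) starts on it. Origin: centre of underside; x along the cutter, y along the row (+y left). Two rails at x +-32 mm (10 thick, 54 clear between) carry the cutter at z 20 mm between lugs 24 mm apart, 4.5 mm high; between the rails the plate's top is at z 4 mm.
- slim_cutter: grey steel end mill, the thinnest of the three: 12 mm diameter, 83 mm long, about 0.07 kg, lying level on its saddle at the start. Origin: middle of its length, at its underside (axis 6 mm higher); y along its length, z up. Does not roll. Either end may point forward.
- middle_cutter: grey steel end mill, the middle one of the three: 16 mm diameter, 92 mm long, about 0.13 kg, lying level on its saddle at the start. Origin: middle of its length, at its underside (axis 8 mm higher); y along its length, z up. Does not roll. Either end may point forward.
- stout_cutter: grey steel end mill, the thickest of the three: 20 mm diameter, 104 mm long, about 0.23 kg, lying level on its saddle at the start. Origin: middle of its length, at its underside (axis 10 mm higher); y along its length, z up. Does not roll. Either end may point forward.
- divider: loose plywood plate 118 (x) x 176 (y) x 6 mm, 0.25 kg; drops into the box (6 mm play a side), x along the box's x, either way round. Origin: centre of underside, z up. Handle along x over the middle: bar 82 mm long, 12 thick, z 32 to 50 mm, on end posts. Collet's place: on top (z 6 mm) at x 0, y +50 mm, along x, between 4 black cleats 6 mm high, 48 mm apart in y, at |x| 20 to 40 mm.
- collet: grey steel spring collet lying on its side on the bench, 36 mm diameter, 84 mm long, about 0.2 kg. Origin: middle of its length, at its underside (axis 18 mm higher); y along its length, z up. Does not roll. Either end may point forward.

How it is judged (in metres and radians):
On the way, in this order (a step that is already met when the one before it is completed fails the run):
1. the three cutters lie in the box's rails, one to a place, in the rack's left-to-right order (((y of saddle_a in the frame of saddle_b above 0 m and y of saddle_b in the frame of saddle_c above 0 m and y of slim_cutter in the frame of kit_box between 0.038 and 0.062 m and y of middle_cutter in the frame of kit_box between -0.012 and 0.012 m and y of stout_cutter in the frame of kit_box between -0.062 and -0.038 m) or (y of saddle_a in the frame of saddle_c above 0 m and y of saddle_c in the frame of saddle_b above 0 m and y of slim_cutter in the frame of kit_box between 0.038 and 0.062 m and y of stout_cutter in the frame of kit_box between -0.012 and 0.012 m and y of middle_cutter in the frame of kit_box between -0.062 and -0.038 m) or (y of saddle_b in the frame of saddle_a above 0 m and y of saddle_a in the frame of saddle_c above 0 m and y of middle_cutter in the frame of kit_box between 0.038 and 0.062 m and y of slim_cutter in the frame of kit_box between -0.012 and 0.012 m and y of stout_cutter in the frame of kit_box between -0.062 and -0.038 m) or (y of saddle_b in the frame of saddle_c above 0 m and y of saddle_c in the frame of saddle_a above 0 m and y of middle_cutter in the frame of kit_box between 0.038 and 0.062 m and y of stout_cutter in the frame of kit_box between -0.012 and 0.012 m and y of slim_cutter in the frame of kit_box between -0.062 and -0.038 m) or (y of saddle_c in the frame of saddle_a above 0 m and y of saddle_a in the frame of saddle_b above 0 m and y of stout_cutter in the frame of kit_box between 0.038 and 0.062 m and y of slim_cutter in the frame of kit_box between -0.012 and 0.012 m and y of middle_cutter in the frame of kit_box between -0.062 and -0.038 m) or (y of saddle_c in the frame of saddle_b above 0 m and y of saddle_b in the frame of saddle_a above 0 m and y of stout_cutter in the frame of kit_box between 0.038 and 0.062 m and y of middle_cutter in the frame of kit_box between -0.012 and 0.012 m and y of slim_cutter in the frame of kit_box between -0.062 and -0.038 m)) and x of slim_cutter in the frame of kit_box between -0.015 and 0.015 m and z of slim_cutter in the frame of kit_box between 0.022 and 0.03 m and angle between the y axis of each of slim_cutter, middle_cutter, stout_cutter and the x axis of kit_box, either way round below 0.25 rad and x of middle_cutter in the frame of kit_box between -0.015 and 0.015 m and z of middle_cutter in the frame of kit_box between 0.022 and 0.03 m and x of stout_cutter in the frame of kit_box between -0.015 and 0.015 m and z of stout_cutter in the frame of kit_box between 0.022 and 0.03 m and linear speed of each of slim_cutter, middle_cutter, stout_cutter below 0.02 m/s), for 0.2 s.
2. the divider lies level on the corner blocks over the cutters (horizontal distance between divider and kit_box below 0.012 m and z of divider in the frame of kit_box between 0.045 and 0.053 m and angle between the x axis of divider and the x axis of kit_box, either way round below 0.15 rad and angle between divider's own z axis and vertical below 0.06 rad and linear speed of divider below 0.02 m/s), for 0.2 s.
At the end, for the whole second after the job is handed in: At rest: each cutter on both rails (4 mm) in the place matching its saddle's, within 12 mm across, 15 mm along, 0.25 rad; divider level on the corner blocks, within 12 mm, 4 mm in height, 0.15 rad; collet between its cleats, within 12 mm across, 20 mm along, 4 mm in height, 0.25 rad (all of step 1 and all of step 2 and x of collet in the frame of divider between -0.02 and 0.02 m and y of collet in the frame of divider between 0.038 and 0.062 m and z of collet in the frame of divider between 0.002 and 0.01 m and angle between the y axis of collet and the x axis of divider, either way round below 0.25 rad and linear speed of collet below 0.02 m/s); the robot touches nothing.
It fails at once if the slim cutter falls free, faster than 0.9 m/s (a drop of about 4 cm) (linear speed of slim_cutter above 0.9 m/s and contact force between the fingers and slim_cutter below 0.01 N).
It fails at once if the middle cutter falls free, faster than 0.9 m/s (a drop of about 4 cm) (linear speed of middle_cutter above 0.9 m/s and contact force between the fingers and middle_cutter below 0.01 N).
It fails at once if the stout cutter falls free, faster than 0.9 m/s (a drop of about 4 cm) (linear speed of stout_cutter above 0.9 m/s and contact force between the fingers and stout_cutter below 0.01 N).
It also fails if it takes over 147 s, if anything falls off the work surface, if the arm or the gripper's body presses on something with over 40 N, if the wrist force passes 120 N, or if a joint passes its speed limit or range.

ROBOT

A 6-joint arm with a two-finger parallel gripper is mounted at the origin on a cart in front of the work surface, level with it; the furniture and walls round the work are solid. World frame = base frame: x ahead of the robot, y to its left, z up, the work surface at z = 0. Lengths are in m, angles in degrees, forces in N, time in s.
With the tool pointing down it reaches from about 0.25 to 0.725 m from the base axis. Payload 9.7 kg.
Tool frame: the origin (TCP) lies between the finger pads; the fingertips stand 19 mm ahead of it and the grasp point (between the pads) is the TCP; z points along the fingers, y is the line along which they close (so a half turn about z gives the same grasp; the last joint's range is limited). The gripper opens to 85 mm and grips with 20 to 120 N. Pads are 22 mm wide; open, the fingers measure 114 mm over their backs; the gripper's body (76 mm by 85 mm) begins 54 mm behind the grasp point. The pads swing forward as they close: fully open they stand 13 mm farther back than shut.
Start: joints at [63.827, 4.979, 10.078, 95.1, 0, 90], TCP at [0.243, 0.494, 0.25] pointing down, gripper open.
Joint ranges: [-179.16, 179.16], [-48.56, 103.87], [-65.8, 70.77], [-126.05, 130.52], [-82.76, 87.17], [-180, 180]. Speed limits (degrees/s): [127.2, 127.2, 147.25, 180, 180, 180].

INTERFACE

Orientations are given as [roll, pitch, yaw] about the fixed x, y, z axes, in that order (R = Rz(yaw) Ry(pitch) Rx(roll)).
In Python, from workcell import telemetry, camera, calibration, workorder gives the robot as it stands.
- The arm moves only by the tool play_rows, never from a script. Its argument "increments" is a list of rows, each a list of 3 entries, a list of its own where there are three numbers: the shift along the tool's x, y, z in mm, then the turn, a rotation vector about the tool's x, y, z in degrees, then the closure, from 0 (fully open) to 1 (shut). In form: [[[x, y, z], [ax, ay, az], jaw], ...]. A call has 1 to 20 rows; each row is the pose to reach, as a shift and turn from the pose commanded when the call began, along the tool's axes at that moment; what a row does not reach only later rows make up. A row lasts 1/10 s, in which the tool goes at most 50 mm and 8.59 degrees, less where a joint would pass 70% of its speed; a pose out of reach is approached as far as the arm can. A call with a gripper value outside its range is refused whole. The fingers move at their own pace and stop on an object; "grip_force" is the grip in N (left out, the last holds). Time passes only in rows, so rows that repeat a pose let the fingers close. It gives the time, the measured TCP pose, the force, the opening and the grip force at its end, in the units of the state.
- telemetry.get_obs(): the state, without advancing time (a new reading comes with each control period).
- camera(name): name is "scene" or "top"; returns (picture, depth): 384x512x3 uint8, red, green, blue; 384x512 float32, m along the optical axis (not along the pixel's ray), 0 where there is no reading.
- calibration(name): a dict with "vertical_fov" (degrees; the focal length in pixels is half the picture's height over the tangent of half this angle, whatever the lens; pixels are square), "cx", "cy" (the principal point, pixels), "rvec" (rotation vector, rad) and "tvec" (3), from world to camera coordinates, as OpenCV has them. Camera axes: x right, y down, z forward; pixel columns grow to the right and rows downward; lengths in m; the calibration is good to about 2 mm. A picture is of the moment at which its call begins. calibration takes no time and is no camera call.
- workorder.job_done(): hands the job in; it is judged then, once.
The state is a dict: "time": time; "q": joint angles; "qd": joint speeds; "joint_efforts": joint torques, N m; "ee_pos": TCP position; "tcp_rot": TCP orientation; "wrist_force": force on the tool from outside, world axes, zero at the start; "torque": the same for the moment, N m; "opening": finger opening in m; "grasp_force": force on a finger pad.
Only numpy, scipy, OpenCV 4.12 (cv2) and the standard library are available. Lean on these libraries where they do the work, as an engineer would, in place of code of your own. Each camera call takes 0.05 s, during which the arm holds its last target. There are 200 camera calls.

## Working session

There is one attempt and no reset: what is moved stays moved. The work goes in short steps, Python scripts to look and compute and a tool call to move; the robot and the scene stay as the last step left them, time stands still between calls to the robot, and variables do not carry over. Pictures are saved under pics/ and viewed, at most 14 in all, crops included, and the job is handed in when it is done.

Besides the shell and the picture viewer there is one more tool, called after "Request:" as name([rows], argument=value, ...), one row to a line, values as JSON. play_rows: Moves the arm, as the interface text tells. Its arguments: {"type":"object","properties":{"increments":{"type":"array"},"grip_force":{"type":"number"}},"required":["increments"]}

```bash
ls; mkdir -p pics; python3 - <<'E'
from workcell import telemetry, camera, calibration
import cv2,numpy as np
print(telemetry.get_obs())
for n in("scene","top"):
    c=calibration(n);print(c)
    p,d=camera(n);np.savez(f"pics/{n}0.npz",p=p,d=d);cv2.imwrite(f"pics/{n}0.png",p[...,::-1])
E
```

```text
pics
{'time': 0.0, 'q': array([6.38278425e+01, 5.00895475e+00, 1.00327701e+01, 9.51001869e+01,
       1.62122929e-03, 9.00019867e+01]), 'qd': array([ 0.01235259,  0.07917642, -0.01704086, -0.02877285,  0.03959974,
       -0.06108669]), 'joint_efforts': array([ 9.77588707e-05, -5.20381594e+01,  4.64809692e+01,  1.59434014e-02,
        2.93075107e-05, -8.12958490e-06]), 'ee_pos': array([0.24248385, 0.49341442, 0.24958856]), 'tcp_rot': array([-1.79923628e+02, -1.61857964e-03,  1.53825854e+02]), 'wrist_force': array([-0.05284339, -0.65669612,  0.84150915]), 'torque': array([0.01307645, 0.08040443, 0.00740883]), 'grasp_force': 0.0, 'opening': 0.08511610991876024}
{'vertical_fov': 51.62015480161649, 'cx': 246.771434369014, 'cy': 186.97587279566503, 'rvec': array([ 1.99712752, -0.71829257,  0.44714867]), 'tvec': array([-0.43232996,  0.2275158 ,  0.69644237])}
{'vertical_fov': 42.05237390898871, 'cx': 249.05042756633432, 'cy': 192.18783973372356, 'rvec': array([ 2.15574302, -2.12046022,  0.15780851]), 'tvec': array([-0.00393874,  0.55193936,  1.1556376 ])}
```

View pics/top0.png

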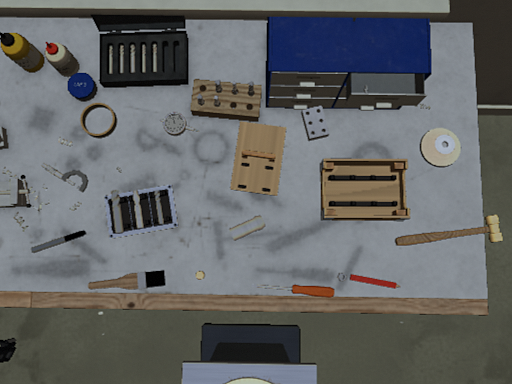

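View pics/scene0.png

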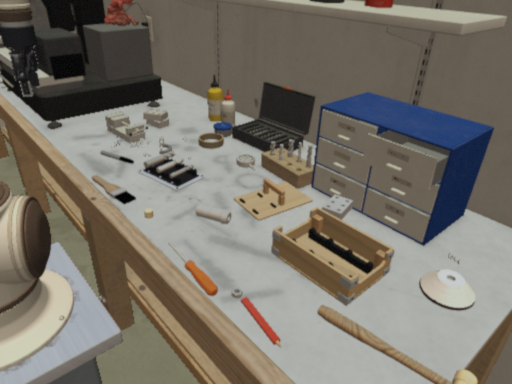

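The top view shows the rack at about (140,210), the divider at (258,158), the box at (365,188) and the collet near (247,227). Next I'll enlarge and measure these.

```bash
cat > h.py <<'E'
import numpy as np,cv2
from workcell import telemetry,camera,calibration
def cam(n):
    c=calibration(n);f=192/np.tan(np.radians(c["vertical_fov"])/2)
    K=np.array([[f,0,c["cx"]],[0,f,c["cy"]],[0,0,1]]);R=cv2.Rodrigues(c["rvec"])[0]
    return K,R,np.array(c["tvec"])
def world(n,d):
    K,R,t=cam(n);v,u=np.indices(d.shape)
    p=np.stack([u,v,np.ones_like(u)],-1)@np.linalg.inv(K).T*d[...,None]
    return (p-t)@R
def ray(n,uv,z):
    K,R,t=cam(n);o=-R.T@t;r=R.T@np.linalg.inv(K)@np.array([*uv,1.])
    return o+r*(z-o[2])/r[2]
def proj(n,P):
    K,R,t=cam(n);q=(np.atleast_2d(P)@R.T+t)@K.T;return q[:,:2]/q[:,2:]
def shot(n,tag):
    p,d=camera(n);np.savez(f"pics/{n}{tag}.npz",p=p,d=d);return p,d,world(n,d)
E
python3 - <<'E'
from h import *
a=np.load("pics/top0.npz");p=a["p"];d=a["d"];w=world("top",d)
c1=cv2.resize(p[175:245,95:265],None,fx=4.6,fy=4.6,interpolation=cv2.INTER_CUBIC)
c2=cv2.resize(p[110:230,225:420],None,fx=4,fy=4,interpolation=2)[:, :782]
z=np.vstack([cv2.resize(c1,(780,300)),cv2.resize(c2,(780,300*1))]) if 0 else None
cv2.imwrite("pics/c1.png",c1[...,::-1]);cv2.imwrite("pics/c2.png",c2[...,::-1])
s=np.load("pics/scene0.npz")["p"];cv2.imwrite("pics/c3.png",cv2.resize(s[140:230,125:245],None,fx=6,fy=6,interpolation=2)[...,::-1])
print("depth ok",(d>0).mean(), w[300,60],w[220,280])
E
```

```text
depth ok 0.9959767659505209 [ 0.28824777  0.45724554 -0.001928  ] [ 0.4905892  -0.07195778 -0.00137097]
```

View pics/c1.png

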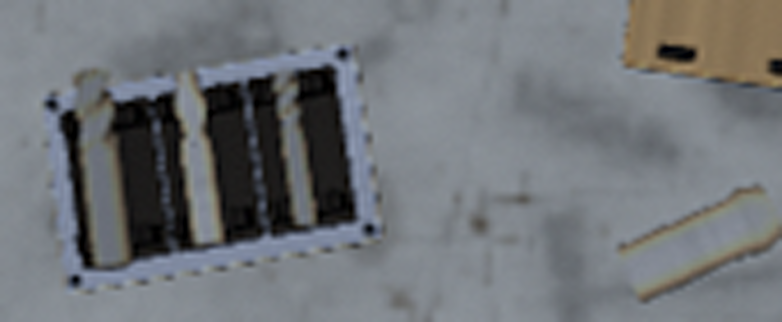

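View pics/c2.png

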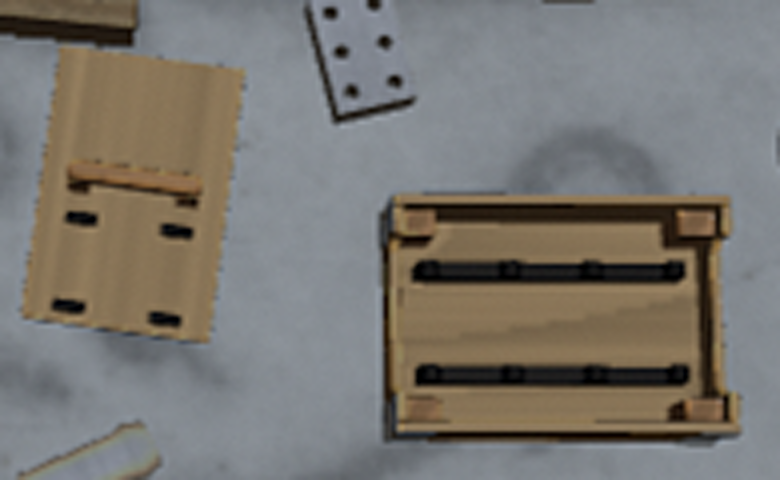

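View pics/c3.png

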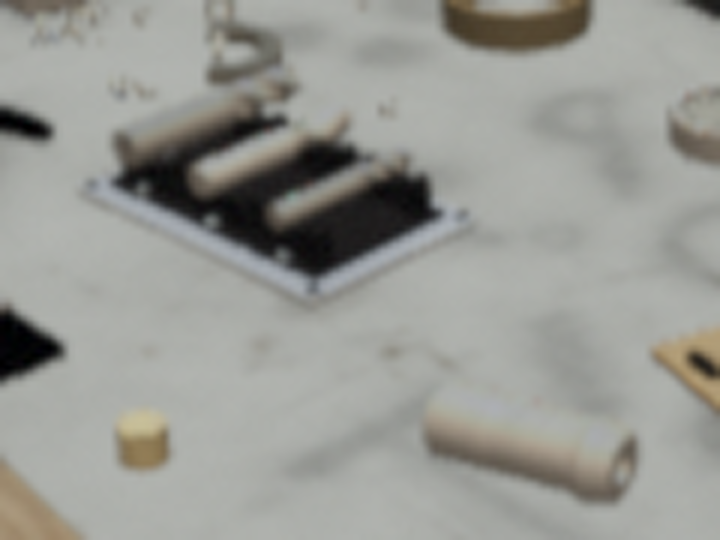

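The rack, left to right (+y to −y), holds stout, middle and slim, so in the box they go at y +50, 0 and −50. The divider's cleats face the robot, and the collet lies tilted at top-view pixel ~(247,227). Now the numbers.

```bash
python3 - <<'E'
from h import *
np.set_printoptions(precision=4,suppress=True)
a=np.load("pics/top0.npz");p=a["p"];d=a["d"];w=world("top",d)
print("bench z",np.median(w[225:240,20:100,2]),np.median(w[235:270,255:320,2]))
def comps(box,zlo,zhi,mina=15):
    u0,v0,u1,v1=box;s=w[v0:v1,u0:u1];m=((s[...,2]>zlo)&(s[...,2]<zhi)&(d[v0:v1,u0:u1]>0)).astype(np.uint8)
    n,l,st,_=cv2.connectedComponentsWithStats(m)
    for i in range(1,n):
        if st[i,4]<mina: continue
        q=s[l==i];r=cv2.minAreaRect((q[:,:2]*1000).astype(np.float32))
        print(st[i,4],"rect c",np.array(r[0]),"sz",np.array(r[1]),"ang",r[2],"mean",q[:,:2].mean(0),"z95",np.percentile(q[:,2],[50,95]))
print("rack hist");s=w[190:235,105:178,2];print(np.histogram(s,bins=np.arange(-.006,.06,.003)))
for z in (.0335,):comps((95,175,185,245),z,.08)
print("collet");comps((220,205,275,245),.008,.06)
print("divider");comps((225,110,295,200),.0025,.02,100);comps((225,110,295,200),.03,.08)
print("box walls");comps((310,145,420,230),.055,.08);print("all");comps((310,145,420,230),.025,.08,50)
E
```

```text
bench z -0.00044322245034577115 -0.0007866415444778293
rack hist
(array([ 68, 198, 263, 451, 588, 477, 131,  25,  20,  51,  92, 102,  92,
       127, 156, 205, 155,  63,   8,   0,   0]), array([-0.006, -0.003,  0.   ,  0.003,  0.006,  0.009,  0.012,  0.015,
        0.018,  0.021,  0.024,  0.027,  0.03 ,  0.033,  0.036,  0.039,
        0.042,  0.045,  0.048,  0.051,  0.054,  0.057]))
349 rect c [500.8542 322.0712] sz [104.2924  21.8566] ang 9.355561256408691 mean [0.4989 0.3197] z95 [0.0423 0.0472]
223 rect c [507.2319 271.4695] sz [91.2563 16.202 ] ang 9.734210968017578 mean [0.5037 0.2703] z95 [0.0396 0.0434]
123 rect c [514.1834 221.4011] sz [82.4161 11.7584] ang 10.910194396972656 mean [0.5113 0.2206] z95 [0.036  0.0397]
collet
456 rect c [469.2644   8.3286] sz [34.8979 83.4143] ang 25.408662796020508 mean [0.4681 0.0077] z95 [0.0305 0.0355]
divider
2732 rect c [646.2683   0.4376] sz [159.0009 191.1635] ang 83.82023620605469 mean [ 0.6451 -0.0152] z95 [0.0057 0.0106]
251 rect c [750.3199  25.9107] sz [84.2536 17.5897] ang 86.70872497558594 mean [0.7483 0.0225] z95 [0.0435 0.0484]
200 rect c [645.2125 -16.3007] sz [81.5788 13.8744] ang 84.18462371826172 mean [ 0.644  -0.0158] z95 [0.0478 0.052 ]
box walls
306 rect c [ 622.5281 -271.0972] sz [ 23.8433 203.9235] ang 0.6343954801559448 mean [ 0.6287 -0.2697] z95 [0.0622 0.0668]
305 rect c [ 503.1953 -272.9449] sz [ 25.0168 203.818 ] ang 0.8538420796394348 mean [ 0.4973 -0.2752] z95 [0.0623 0.0659]
all
1468 rect c [ 562.7664 -271.8521] sz [143.4649 204.699 ] ang 0.5984717011451721 mean [ 0.568  -0.2759] z95 [0.0497 0.0653]
63 rect c [ 595.0165 -242.6762] sz [44.2292 10.8725] ang 86.98081970214844 mean [ 0.5948 -0.2428] z95 [0.0275 0.0321]
85 rect c [ 530.8649 -222.9504] sz [10.1213 66.3445] ang 1.0685150623321533 mean [ 0.5305 -0.2219] z95 [0.0292 0.0345]
```

```bash
cat > go.py <<'E'
import sys;from h import *
from scipy.spatial.transform import Rotation as Ro
o=telemetry.get_obs();R=Ro.from_euler("xyz",o["tcp_rot"],degrees=True)
p=np.array(o["ee_pos"])*1000
print("t",round(o["time"],1),"pos",p.round(1),"rot",np.round(o["tcp_rot"],2),"q",np.round(o["q"],0),"open",round(o["opening"]*1000,1),"F",np.round(o["wrist_force"],1),"grip",round(o["grasp_force"],1))
for a in sys.argv[1:]:
    x,y,z,yaw=map(float,a.split(","))
    T=Ro.from_euler("xyz",[180,0,yaw],degrees=True)
    print(a,"shift",R.inv().apply(np.array([x,y,z])-p).round(1),"turn",(R.inv()*T).as_rotvec(degrees=True).round(1))
E
python3 go.py 501,322,150,189.4
python3 - <<'E'
from h import *
a=np.load("pics/top0.npz");p=a["p"];d=a["d"];w=world("top",d)
g=p.max(2)[150:225,318:412];s=w[150:225,318:412]
m=((g<45)&(s[...,2]>.012)&(s[...,2]<.05)).astype(np.uint8)
n,l,st,c=cv2.connectedComponentsWithStats(m)
for i in range(1,n):
    if st[i,4]>30:
        q=s[l==i];print(st[i],c[i]+[318,150],cv2.minAreaRect((q[:,:2]*1000).astype(np.float32)),ray("top",c[i]+[318,150],.027))
E
```

```text
t 0.1 pos [242.5 493.4 249.6] rot [-179.93   -0.    153.83] q [64.  5. 10. 95.  0. 90.] open 85.0 F [0.4 0.7 0.5] grip 0.0
501,322,150,189.4 shift [-307.6  -39.7   99.7] turn [ -0.1  -0.  -35.6]
[ 16  12  70  47 271] [377.52398524 171.25092251] ((608.2339477539062, -303.5553894042969), (198.7423553466797, 79.56734466552734), 57.419097900390625) [ 0.61115045 -0.30764874  0.027     ]
[ 10  25  68   6 285] [361.15087719 177.54035088] ((594.9463500976562, -268.39208984375), (11.092044830322266, 159.80128479003906), 0.31762659549713135) [ 0.59488824 -0.26743091  0.027     ]
[ 11  51  68   5 275] [362.16727273 203.47272727] ((531.4610595703125, -269.7945556640625), (10.132390022277832, 160.00379943847656), 0.8657990097999573) [ 0.53112815 -0.26877142  0.027     ]
[47 69 32  1 32] [380.5 219. ] ((493.3042907714844, -309.6910400390625), (0.7155047655105591, 73.23312377929688), 0.6052213311195374) [ 0.49413699 -0.31216696  0.027     ]
```

Request:
play_rows([
  [[-40,-5,15],[0,0,-6],0.3],
  [[-90,-12,30],[0,0,-13],0.5],
  [[-140,-18,45],[0,0,-20],0.53],
  [[-190,-25,60],[0,0,-26],0.53],
  [[-240,-31,80],[0,0,-31],0.53],
  [[-280,-36,95],[0,0,-34.5],0.53],
  [[-302,-39,100],[0,0,-35.6],0.53],
  [[-307.6,-39.7,100],[0,0,-35.6],0.53],
  [[-307.6,-39.7,100],[0,0,-35.6],0.53],
  [[-307.6,-39.7,100],[0,0,-35.6],0.53],
])

```text
time: 1.1
ee_pos: [0.5006, 0.3229, 0.1507]
tcp_rot: [180.0, 0.0, -170.6]
wrist_force: [-0.1, 0.4, 0.4]
opening: 0.0403
grasp_force: 0.0
```

```bash
python3 go.py 501,322,36,189.4; python3 - <<'E'
from h import *
p,d,w=shot("top","1");cv2.imwrite("pics/t1.png",cv2.resize(p[150:260,80:220],None,fx=5,fy=5,interpolation=2)[...,::-1])
E
```

```text
t 1.1 pos [500.6 322.9 150.7] rot [ 1.7998e+02  1.0000e-02 -1.7056e+02] q [33. 10.  5. 85.  0. 23.] open 40.3 F [-0.1  0.4  0.4] grip 0.0
501,322,36,189.4 shift [ -0.2  -1.  114.7] turn [0. 0. 0.]
```

View pics/t1.png

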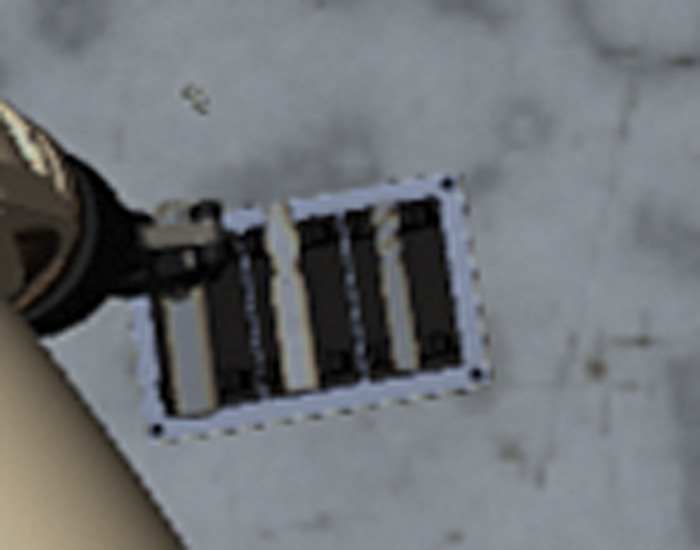

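The fingers straddle the stout cutter (crop ~(185,250)), with the neighbours clear. I'll go down and grip.

Request:
play_rows([
  [[0,-1,30],[0,0,0],0.53],
  [[0,-1,60],[0,0,0],0.53],
  [[0,-1,80],[0,0,0],0.53],
  [[0,-1,95],[0,0,0],0.53],
  [[0,-1,105],[0,0,0],0.53],
  [[0,-1,111],[0,0,0],0.53],
  [[0,-1,114],[0,0,0],0.53],
  [[0,-1,114],[0,0,0],0.7],
  [[0,-1,114],[0,0,0],0.85],
  [[0,-1,114],[0,0,0],0.95],
  [[0,-1,114],[0,0,0],0.95],
  [[0,-1,114],[0,0,0],0.95],
  [[0,-1,114],[0,0,0],0.95],
], grip_force=50)

```text
time: 2.45
ee_pos: [0.5014, 0.3222, 0.0372]
tcp_rot: [179.9, 0.0, -170.5]
wrist_force: [-2.7, 4.9, 0.9]
opening: 0.0189
grasp_force: 49.8
```

```bash
python3 go.py
```

```text
t 2.5 pos [501.4 322.2  37.2] rot [ 1.7990e+02  5.0000e-02 -1.7054e+02] q [33. 12. -5. 72.  0. 23.] open 18.9 F [-2.7  4.9  0.9] grip 49.8
```

Request:
play_rows([
  [[0,0,-10],[0,0,0],0.95],
  [[0,0,-35],[0,0,0],0.95],
  [[0,0,-70],[0,0,0],0.95],
  [[0,0,-105],[0,0,0],0.95],
  [[0,0,-125],[0,0,0],0.95],
  [[0,0,-130],[0,0,0],0.95],
  [[0,0,-130],[0,0,0],0.95],
])

```text
time: 3.15
ee_pos: [0.5017, 0.3212, 0.1669]
tcp_rot: [180.0, 0.1, -170.6]
wrist_force: [0.4, -0.4, -2.4]
opening: 0.0188
grasp_force: 49.5
```

```bash
python3 go.py 562.4,-219.5,165,180.7
```

```text
t 3.1 pos [501.7 321.2 166.9] rot [ 1.7999e+02  7.0000e-02 -1.7059e+02] q [33. 10.  7. 86. -0. 23.] open 18.8 F [ 0.4 -0.4 -2.4] grip 49.5
562.4,-219.5,165,180.7 shift [  28.5 -543.4    1.8] turn [0.  0.1 8.7]
```

Request:
play_rows([
  [[1,-20,0],[0,0,0.5],0.95],
  [[3,-60,0],[0,0,1],0.95],
  [[5,-105,0],[0,0,2],0.95],
  [[8,-150,0],[0,0,3],0.95],
  [[10,-195,0],[0,0,3.5],0.95],
  [[13,-240,0],[0,0,4],0.95],
  [[15,-285,0],[0,0,5],0.95],
  [[17,-330,0],[0,0,6],0.95],
  [[20,-375,0],[0,0,7],0.95],
  [[22,-420,0],[0,0,7.5],0.95],
  [[24,-460,0],[0,0,8],0.95],
  [[26,-500,0],[0,0,8.5],0.95],
  [[28,-530,2],[0,0,8.7],0.95],
  [[28.5,-543.4,2],[0,0,8.7],0.95],
  [[28.5,-543.4,2],[0,0,8.7],0.95],
  [[28.5,-543.4,2],[0,0,8.7],0.95],
  [[28.5,-543.4,2],[0,0,8.7],0.95],
])

```text
time: 4.85
ee_pos: [0.5621, -0.2182, 0.164]
tcp_rot: [180.0, -0.0, -179.2]
wrist_force: [-0.5, -0.5, -2.8]
opening: 0.0191
grasp_force: 49.5
```

```bash
python3 go.py 562.4,-219.5,41,180.7; python3 - <<'E'
from h import *
p,d,w=shot("top","2");q,_,_=shot("scene","2")
cv2.imwrite("pics/t2.png",np.hstack([cv2.resize(p[140:240,310:420],(440,400),interpolation=2),cv2.resize(q[170:320,240:400],(427,400),interpolation=2)])[:, :800,::-1])
E
```

```text
t 4.8 pos [ 562.1 -218.2  164. ] rot [ 1.7998e+02 -3.0000e-02 -1.7920e+02] q [-21.  11.   8.  86.   0. -22.] open 19.1 F [-0.5 -0.5 -2.8] grip 49.5
562.4,-219.5,41,180.7 shift [ -0.4  -1.4 123. ] turn [ 0.  -0.   0.1]
```

View pics/t2.png

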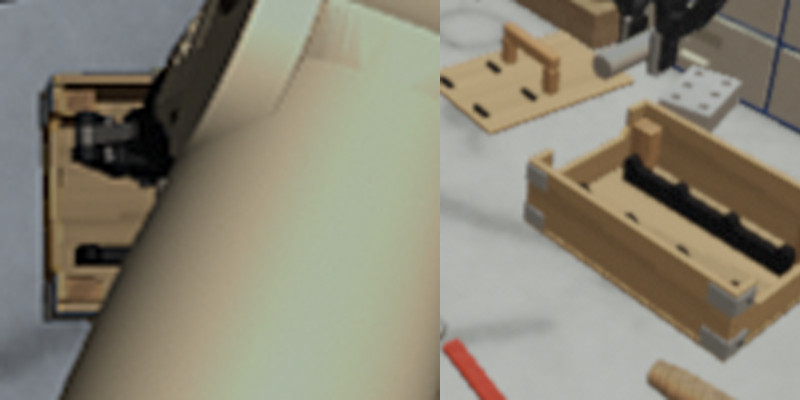

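The cutter is held level over the box's left place (scene crop ~(630,60)). I'll lower it.

Request:
play_rows([
  [[0,-1.4,25],[0,0,0],0.95],
  [[0,-1.4,55],[0,0,0],0.95],
  [[0,-1.4,80],[0,0,0],0.95],
  [[0,-1.4,100],[0,0,0],0.95],
  [[0,-1.4,112],[0,0,0],0.95],
  [[0,-1.4,117],[0,0,0],0.95],
  [[0,-1.4,119],[0,0,0],0.95],
  [[0,-1.4,120],[0,0,0],0.95],
  [[0,-1.4,121],[0,0,0],0.95],
  [[0,-1.4,122],[0,0,0],0.95],
  [[0,-1.4,122],[0,0,0],0.95],
])

```text
time: 6.05
ee_pos: [0.5623, -0.2209, 0.0426]
tcp_rot: [-180.0, 0.0, -179.3]
wrist_force: [-0.9, 0.3, -1.7]
opening: 0.0193
grasp_force: 49.6
```

```bash
python3 go.py
```

```text
t 6.0 pos [ 562.3 -220.9   42.6] rot [-1.7999e+02  2.0000e-02 -1.7928e+02] q [-21.  13.  -4.  73.  -0. -22.] open 19.3 F [-0.9  0.3 -1.7] grip 49.6
```

Request:
play_rows([
  [[0,1,0.5],[0,0,0],0.95],
  [[0,1,1],[0,0,0],0.95],
  [[0,1,1.5],[0,0,0],0.95],
  [[0,1,2],[0,0,0],0.95],
  [[0,1,2.5],[0,0,0],0.95],
  [[0,1,2.5],[0,0,0],0.95],
])

```text
time: 6.65
ee_pos: [0.5621, -0.2198, 0.0397]
tcp_rot: [180.0, -0.0, -179.3]
wrist_force: [0.1, 0.4, -3.4]
opening: 0.0193
grasp_force: 49.6
```

Request:
play_rows([
  [[0,0,0.5],[0,0,0],0.95],
  [[0,0,1],[0,0,0],0.95],
  [[0,0,1.5],[0,0,0],0.95],
  [[0,0,1.5],[0,0,0],0.95],
])

```text
time: 7.05
ee_pos: [0.5621, -0.2198, 0.0382]
tcp_rot: [180.0, -0.0, -179.3]
wrist_force: [-0.8, 0.8, -2.6]
opening: 0.0189
grasp_force: 49.6
```

Request:
play_rows([
  [[0,0,0.5],[0,0,0],0.95],
  [[0,0,1],[0,0,0],0.95],
  [[0,0,1.5],[0,0,0],0.95],
  [[0,0,1.5],[0,0,0],0.95],
])

```text
time: 7.45
ee_pos: [0.5622, -0.2198, 0.0372]
tcp_rot: [-180.0, 0.0, -179.3]
wrist_force: [-0.8, 1.0, 2.1]
opening: 0.0192
grasp_force: 50.1
```

Request:
play_rows([
  [[0,0,0],[0,0,0],0.7],
  [[0,0,0],[0,0,0],0.62],
  [[0,0,0],[0,0,0],0.62],
  [[0,0,0],[0,0,0],0.62],
  [[0,0,-15],[0,0,0],0.62],
  [[0,0,-45],[0,0,0],0.62],
  [[0,0,-85],[0,0,0],0.53],
  [[0,0,-115],[0,0,0],0.53],
  [[0,0,-125],[0,0,0],0.53],
  [[0,0,-128],[0,0,0],0.53],
])

```text
time: 8.45
ee_pos: [0.5628, -0.2201, 0.1669]
tcp_rot: [-179.9, 0.2, -179.3]
wrist_force: [1.2, 1.2, 0.3]
opening: 0.0401
grasp_force: 0.0
```

```bash
python3 go.py 505.5,271.5,150,189.7
```

```text
t 8.4 pos [ 562.8 -220.1  166.9] rot [-1.7993e+02  1.6000e-01 -1.7927e+02] q [-21.  11.   8.  86.  -0. -22.] open 40.1 F [1.2 1.2 0.3] grip 0.0
505.5,271.5,150,189.7 shift [ 51.1 492.3  16.2] turn [-0.1  0.1 -9. ]
```

Request:
play_rows([
  [[2,20,0],[0,0,-0.5],0.53],
  [[6,60,0],[0,0,-1],0.53],
  [[11,105,0],[0,0,-2],0.53],
  [[15,150,0],[0,0,-3],0.53],
  [[20,195,0],[0,0,-3.5],0.53],
  [[24,240,0],[0,0,-4],0.53],
  [[29,285,2],[0,0,-5],0.53],
  [[33,330,4],[0,0,-6],0.53],
  [[38,375,6],[0,0,-7],0.53],
  [[42,420,8],[0,0,-8],0.53],
  [[46,455,12],[0,0,-8.5],0.53],
  [[49,480,15],[0,0,-9],0.53],
  [[50,492,16],[0,0,-9],0.53],
  [[50,492,16],[0,0,-9],0.53],
  [[50,492,16],[0,0,-9],0.53],
  [[50,492,16],[0,0,-9],0.53],
])

```text
time: 10.05
ee_pos: [0.5061, 0.2704, 0.1488]
tcp_rot: [-180.0, -0.0, -170.3]
wrist_force: [0.5, 0.4, -0.7]
opening: 0.0403
grasp_force: 0.0
```

```bash
python3 go.py 506.5,271.5,37,189.7; python3 - <<'E'
from h import *
p,d,w=shot("top","3");q,_,_=shot("scene","3")
cv2.imwrite("pics/t3.png",np.hstack([cv2.resize(p[140:240,310:420],(440,400),interpolation=2),cv2.resize(q[120:220,110:200],(360,400),interpolation=2)])[:, :800,::-1])
for n,b,zl in(("stout",(325,165,405,215),.038),):
    u0,v0,u1,v1=b;s=w[v0:v1,u0:u1];g=p[v0:v1,u0:u1].astype(int);m=(s[...,2]>.034)&(s[...,2]<.056)&(abs(s[...,1]+.22)<.02)&(abs(s[...,0]-.562)<.06)&(g.max(2)-g.min(2)<40)
    print(m.sum(),cv2.minAreaRect((s[m][:,:2]*1000).astype(np.float32)),s[m].mean(0))
E
```

```text
t 10.1 pos [506.1 270.4 148.8] rot [-179.99   -0.   -170.35] q [28.  7.  1. 84. -0. 18.] open 40.3 F [ 0.5  0.4 -0.7] grip 0.0
506.5,271.5,37,189.7 shift [ -0.6   1.1 111.8] turn [-0. -0. -0.]
333 ((562.1560668945312, -222.35443115234375), (103.52527618408203, 20.347702026367188), 1.2032055854797363) [ 0.55917371 -0.22090996  0.04236784]
```

View pics/t3.png

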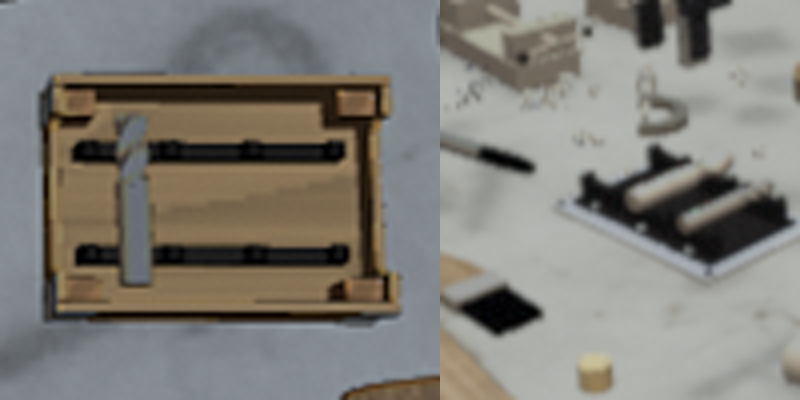

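The stout cutter lies well in the left place (crop ~(135,200)). On to the middle cutter.

Request:
play_rows([
  [[0,1,30],[0,0,0],0.53],
  [[0,1,60],[0,0,0],0.53],
  [[0,1,80],[0,0,0],0.53],
  [[0,1,95],[0,0,0],0.53],
  [[0,1,105],[0,0,0],0.53],
  [[0,1,110],[0,0,0],0.53],
  [[0,1,112],[0,0,0],0.53],
  [[0,1,112],[0,0,0],0.7],
  [[0,1,112],[0,0,0],0.85],
  [[0,1,112],[0,0,0],0.98],
  [[0,1,112],[0,0,0],0.98],
  [[0,1,112],[0,0,0],0.98],
  [[0,1,112],[0,0,0],0.98],
])

```text
time: 11.45
ee_pos: [0.5063, 0.2728, 0.0378]
tcp_rot: [180.0, 0.1, -170.3]
wrist_force: [-0.1, -0.9, 6.3]
opening: 0.0152
grasp_force: 49.6
```

Request:
play_rows([
  [[0,0,-10],[0,0,0],0.98],
  [[0,0,-35],[0,0,0],0.98],
  [[0,0,-70],[0,0,0],0.98],
  [[0,0,-105],[0,0,0],0.98],
  [[0,0,-125],[0,0,0],0.98],
  [[0,0,-130],[0,0,0],0.98],
  [[0,0,-130],[0,0,0],0.98],
])

```text
time: 12.15
ee_pos: [0.5059, 0.2726, 0.1671]
tcp_rot: [180.0, 0.0, -170.3]
wrist_force: [-1.1, -0.5, -1.3]
opening: 0.0151
grasp_force: 48.8
```

```bash
python3 go.py 563,-269.5,165,180.7
```

```text
t 12.2 pos [505.9 272.6 167.1] rot [ 1.7999e+02  4.0000e-02 -1.7027e+02] q [28.  7.  4. 86.  0. 19.] open 15.1 F [-1.1 -0.5 -1.3] grip 48.8
563,-269.5,165,180.7 shift [  35.4 -543.9    1.9] turn [0. 0. 9.]
```

Request:
play_rows([
  [[1,-20,0],[0,0,0.5],0.98],
  [[3,-60,0],[0,0,1],0.98],
  [[6,-105,0],[0,0,2],0.98],
  [[9,-150,0],[0,0,3],0.98],
  [[12,-195,0],[0,0,3.5],0.98],
  [[15,-240,0],[0,0,4],0.98],
  [[18,-285,0],[0,0,5],0.98],
  [[21,-330,0],[0,0,6],0.98],
  [[24,-375,0],[0,0,7],0.98],
  [[27,-420,0],[0,0,7.5],0.98],
  [[30,-460,0],[0,0,8],0.98],
  [[33,-500,0],[0,0,8.5],0.98],
  [[35,-530,2],[0,0,9],0.98],
  [[35.4,-544,2],[0,0,9],0.98],
  [[35.4,-544,2],[0,0,9],0.98],
  [[35.4,-544,2],[0,0,9],0.98],
  [[35.4,-544,2],[0,0,9],0.98],
])

```text
time: 13.85
ee_pos: [0.5628, -0.2684, 0.1645]
tcp_rot: [180.0, -0.0, -179.2]
wrist_force: [0.6, 0.4, -1.3]
opening: 0.0153
grasp_force: 49.0
```

Request:
play_rows([
  [[0,-1,25],[0,0,0],0.98],
  [[0,-1,55],[0,0,0],0.98],
  [[0,-1,80],[0,0,0],0.98],
  [[0,-1,100],[0,0,0],0.98],
  [[0,-1,112],[0,0,0],0.98],
  [[0,-1,117],[0,0,0],0.98],
  [[0,-1,120],[0,0,0],0.98],
  [[0,-1,122],[0,0,0],0.98],
  [[0,-1,123],[0,0,0],0.98],
  [[0,-1,124],[0,0,0],0.98],
  [[0,-1,124],[0,0,0],0.98],
])

```text
time: 14.95
ee_pos: [0.563, -0.2708, 0.0411]
tcp_rot: [-180.0, 0.0, -179.3]
wrist_force: [-0.9, 0.2, -2.1]
opening: 0.0151
grasp_force: 49.0
```

```bash
python3 go.py 563,-269.5,37,180.7
```

```text
t 14.9 pos [ 563.  -270.8   41.1] rot [-1.7999e+02  2.0000e-02 -1.7928e+02] q [-26.  16.  -0.  74.   0. -26.] open 15.1 F [-0.9  0.2 -2.1] grip 49.0
563,-269.5,37,180.7 shift [-0.1  1.3  4.1] turn [-0.  0.  0.]
```

Request:
play_rows([
  [[0,1,0.5],[0,0,0],0.98],
  [[0,1,1],[0,0,0],0.98],
  [[0,1,1.5],[0,0,0],0.98],
  [[0,1,2],[0,0,0],0.98],
  [[0,1,2.4],[0,0,0],0.98],
  [[0,1,2.8],[0,0,0],0.98],
  [[0,1,3.2],[0,0,0],0.98],
  [[0,1,3.2],[0,0,0],0.98],
])

```text
time: 15.75
ee_pos: [0.5628, -0.2697, 0.0378]
tcp_rot: [-180.0, 0.0, -179.3]
wrist_force: [-0.1, 0.1, 2.2]
opening: 0.0151
grasp_force: 49.3
```

Request:
play_rows([
  [[0,0,0.3],[0,0,0],0.98],
  [[0,0,0],[0,0,0],0.75],
  [[0,0,0],[0,0,0],0.66],
  [[0,0,0],[0,0,0],0.66],
  [[0,0,0],[0,0,0],0.66],
  [[0,0,-15],[0,0,0],0.66],
  [[0,0,-45],[0,0,0],0.66],
  [[0,0,-85],[0,0,0],0.6],
  [[0,0,-115],[0,0,0],0.55],
  [[0,0,-125],[0,0,0],0.55],
  [[0,0,-128],[0,0,0],0.55],
])

```text
time: 16.85
ee_pos: [0.5634, -0.2699, 0.1678]
tcp_rot: [-179.9, 0.2, -179.3]
wrist_force: [-0.1, -0.2, -1.2]
opening: 0.0385
grasp_force: 0.0
```

```bash
python3 go.py 513.5,221.5,150,190
```

```text
t 16.9 pos [ 563.4 -269.9  167.8] rot [-1.7992e+02  1.5000e-01 -1.7927e+02] q [-26.  14.  11.  87.  -0. -26.] open 38.5 F [-0.1 -0.2 -1.2] grip 0.0
513.5,221.5,150,190 shift [ 43.7 492.1  17. ] turn [-0.1  0.1 -9.3]
```

Request:
play_rows([
  [[2,20,0],[0,0,-0.5],0.55],
  [[6,60,0],[0,0,-1],0.55],
  [[10,105,0],[0,0,-2],0.55],
  [[14,150,0],[0,0,-3],0.55],
  [[18,195,0],[0,0,-3.5],0.55],
  [[22,240,0],[0,0,-4],0.55],
  [[26,285,2],[0,0,-5],0.55],
  [[30,330,4],[0,0,-6],0.55],
  [[34,375,6],[0,0,-7],0.55],
  [[38,420,8],[0,0,-8],0.55],
  [[41,455,12],[0,0,-9],0.55],
  [[43,480,15],[0,0,-9.3],0.55],
  [[43.7,492,17],[0,0,-9.3],0.55],
  [[43.7,492.5,17],[0,0,-9.3],0.55],
  [[43.7,492.5,17],[0,0,-9.3],0.55],
  [[43.7,492.5,17],[0,0,-9.3],0.55],
])

```text
time: 18.45
ee_pos: [0.5131, 0.2211, 0.1486]
tcp_rot: [-180.0, -0.0, -170.1]
wrist_force: [-0.7, 0.0, 0.2]
opening: 0.0381
grasp_force: 0.0
```

```bash
python3 go.py 513.5,222,36,190; python3 - <<'E'
from h import *
p,d,w=shot("top","4");q,_,_=shot("scene","4")
cv2.imwrite("pics/t4.png",np.hstack([cv2.resize(p[140:240,310:420],(440,400),interpolation=2),cv2.resize(q[120:220,110:200],(360,400),interpolation=2)])[:, :800,::-1])
E
```

```text
t 18.4 pos [513.1 221.1 148.6] rot [-179.99   -0.   -170.05] q [23.  5. -1. 84. -0. 13.] open 38.1 F [-0.7  0.   0.2] grip 0.0
513.5,222,36,190 shift [ -0.5   0.9 112.6] turn [-0.  -0.  -0.1]
```

View pics/t4.png

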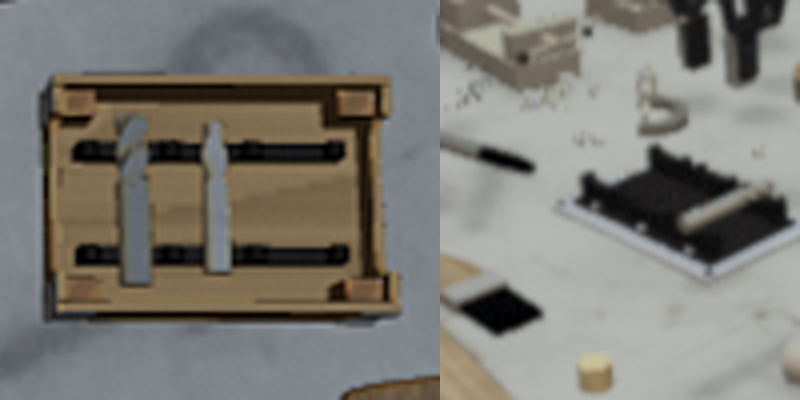

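The stout and middle cutters are seated in the box (crop ~(135,200) and (217,200)). Next the slim one.

Request:
play_rows([
  [[0,0.8,30],[0,0,0],0.55],
  [[0,0.8,60],[0,0,0],0.55],
  [[0,0.8,80],[0,0,0],0.55],
  [[0,0.8,95],[0,0,0],0.55],
  [[0,0.8,105],[0,0,0],0.55],
  [[0,0.8,111],[0,0,0],0.55],
  [[0,0.8,113.5],[0,0,0],0.55],
  [[0,0.8,113.5],[0,0,0],0.7],
  [[0,0.8,113.5],[0,0,0],0.85],
  [[0,0.8,113.5],[0,0,0],1],
  [[0,0.8,113.5],[0,0,0],1],
  [[0,0.8,113.5],[0,0,0],1],
  [[0,0.8,113.5],[0,0,0],1],
])

```text
time: 19.85
ee_pos: [0.5132, 0.2233, 0.036]
tcp_rot: [180.0, 0.1, -170.0]
wrist_force: [-1.0, 0.6, 6.3]
opening: 0.0106
grasp_force: 49.4
```

Request:
play_rows([
  [[0,0,-10],[0,0,0],1],
  [[0,0,-35],[0,0,0],1],
  [[0,0,-70],[0,0,0],1],
  [[0,0,-105],[0,0,0],1],
  [[0,0,-125],[0,0,0],1],
  [[0,0,-130],[0,0,0],1],
  [[0,0,-130],[0,0,0],1],
])

```text
time: 20.55
ee_pos: [0.5129, 0.2231, 0.1655]
tcp_rot: [180.0, 0.0, -170.0]
wrist_force: [0.3, 0.3, 0.1]
opening: 0.0107
grasp_force: 48.7
```

```bash
python3 go.py 563.6,-319.5,165,180.7
```

```text
t 20.6 pos [512.9 223.1 165.5] rot [ 1.7999e+02  5.0000e-02 -1.6997e+02] q [24.  5.  1. 86. -0. 13.] open 10.7 F [0.3 0.3 0.1] grip 48.7
563.6,-319.5,165,180.7 shift [ 4.450e+01 -5.431e+02  3.000e-01] turn [0.  0.  9.3]
```

Request:
play_rows([
  [[1,-20,0],[0,0,0.5],1],
  [[4,-60,0],[0,0,1],1],
  [[8,-105,0],[0,0,2],1],
  [[12,-150,0],[0,0,3],1],
  [[16,-195,0],[0,0,3.5],1],
  [[20,-240,0],[0,0,4],1],
  [[24,-285,0],[0,0,5],1],
  [[28,-330,0],[0,0,6],1],
  [[32,-375,0],[0,0,7],1],
  [[36,-420,0],[0,0,7.5],1],
  [[39,-460,0],[0,0,8],1],
  [[42,-500,0],[0,0,8.5],1],
  [[44,-530,0],[0,0,9.3],1],
  [[44.5,-543.5,0],[0,0,9.3],1],
  [[44.5,-543.5,0],[0,0,9.3],1],
  [[44.5,-543.5,0],[0,0,9.3],1],
  [[44.5,-543.5,0],[0,0,9.3],1],
])

```text
time: 22.25
ee_pos: [0.5635, -0.3186, 0.1648]
tcp_rot: [180.0, -0.0, -179.2]
wrist_force: [0.3, 0.3, -0.3]
opening: 0.011
grasp_force: 48.8
```

Request:
play_rows([
  [[0,0,25],[0,0,0],1],
  [[0,0,55],[0,0,0],1],
  [[0,0,80],[0,0,0],1],
  [[0,0,100],[0,0,0],1],
  [[0,0,112],[0,0,0],1],
  [[0,0,117],[0,0,0],1],
  [[0,0,120],[0,0,0],1],
  [[0,0,122],[0,0,0],1],
  [[0,0,123],[0,0,0],1],
  [[0,0,124.5],[0,0,0],1],
  [[0,0,124.5],[0,0,0],1],
])

```text
time: 23.35
ee_pos: [0.5636, -0.32, 0.0408]
tcp_rot: [-180.0, 0.0, -179.3]
wrist_force: [-0.1, 1.0, 0.2]
opening: 0.0109
grasp_force: 48.8
```

```bash
python3 go.py 563.6,-319.5,36,180.7
```

```text
t 23.4 pos [ 563.6 -320.    40.8] rot [-1.7999e+02  2.0000e-02 -1.7928e+02] q [-30.  19.   4.  74.   0. -30.] open 10.9 F [-0.1  1.   0.2] grip 48.8
563.6,-319.5,36,180.7 shift [-0.   0.5  4.8] turn [-0.  0.  0.]
```

Request:
play_rows([
  [[0,0.5,0.7],[0,0,0],1],
  [[0,0.5,1.5],[0,0,0],1],
  [[0,0.5,2.2],[0,0,0],1],
  [[0,0.5,3],[0,0,0],1],
  [[0,0.5,3.5],[0,0,0],1],
  [[0,0.5,4],[0,0,0],1],
  [[0,0.5,4.5],[0,0,0],1],
  [[0,0.5,5],[0,0,0],1],
  [[0,0.5,5],[0,0,0],1],
])

```text
time: 24.25
ee_pos: [0.5636, -0.3194, 0.036]
tcp_rot: [-180.0, 0.0, -179.3]
wrist_force: [-2.7, 1.2, 4.1]
opening: 0.0107
grasp_force: 49.4
```

Request:
play_rows([
  [[0,0,0],[0,0,0],0.8],
  [[0,0,0],[0,0,0],0.69],
  [[0,0,0],[0,0,0],0.69],
  [[0,0,0],[0,0,0],0.69],
  [[0,0,-15],[0,0,0],0.69],
  [[0,0,-45],[0,0,0],0.69],
  [[0,0,-85],[0,0,0],0.6],
  [[0,0,-120],[0,0,0],0.5],
  [[0,0,-140],[0,0,0],0.5],
  [[0,0,-144],[0,0,0],0.5],
])

```text
time: 25.25
ee_pos: [0.5645, -0.32, 0.184]
tcp_rot: [-179.8, 0.3, -179.3]
wrist_force: [0.1, -0.3, -0.0]
opening: 0.0429
grasp_force: 0.0
```

```bash
python3 go.py 645,-16.3,150,264.2
```

```text
t 25.2 pos [ 564.5 -320.   184. ] rot [-179.83    0.29 -179.27] q [-30.  18.  17.  89.  -0. -30.] open 42.9 F [ 0.1 -0.3 -0. ] grip 0.0
645,-16.3,150,264.2 shift [-84.2 302.7  33.6] turn [ -0.3   0.1 -83.5]
```

Request:
play_rows([
  [[-5,15,0],[0,0,-4],0.5],
  [[-15,45,0],[0,0,-12],0.5],
  [[-24,85,5],[0,0,-20],0.5],
  [[-33,120,10],[0,0,-28],0.5],
  [[-42,155,15],[0,0,-36],0.5],
  [[-50,185,20],[0,0,-44],0.5],
  [[-60,215,24],[0,0,-52],0.5],
  [[-68,245,28],[0,0,-60],0.5],
  [[-75,270,31],[0,0,-68],0.5],
  [[-80,288,33],[0,0,-76],0.5],
  [[-84,298,33.6],[0,0,-81],0.5],
  [[-84.2,302.7,33.6],[0,0,-83.5],0.5],
  [[-84.2,302.7,33.6],[0,0,-83.5],0.5],
  [[-84.2,302.7,33.6],[0,0,-83.5],0.5],
])

```text
time: 26.65
ee_pos: [0.6436, -0.0158, 0.1454]
tcp_rot: [179.9, -0.0, -95.8]
wrist_force: [-0.3, 0.2, 0.7]
opening: 0.0428
grasp_force: 0.0
```

```bash
python3 go.py 645,-16.3,41,264.2; python3 - <<'E'
from h import *
p,d,w=shot("top","5");q,_,_=shot("scene","5")
cv2.imwrite("pics/t5.png",np.hstack([cv2.resize(p[130:240,310:420],(400,400),interpolation=2),cv2.resize(q[130:230,210:310],(400,400),interpolation=2)])[...,::-1])
E
```

```text
t 26.6 pos [643.6 -15.8 145.4] rot [ 1.7995e+02 -1.0000e-02 -9.5850e+01] q [ -1.  17.  13.  85.  -0. -86.] open 42.8 F [-0.3  0.2  0.7] grip 0.0
645,-16.3,41,264.2 shift [  0.4  -1.6 104.4] turn [ 0.1 -0.  -0. ]
```

View pics/t5.png

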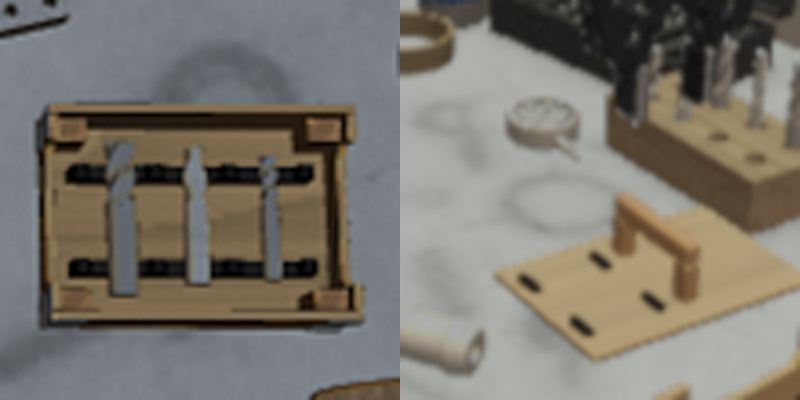

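All three cutters are seated in order. The handle is at scene-crop ~(655,235) with the fingers above it. I'll grip it.

Request:
play_rows([
  [[0.4,-1.6,25],[0,0,0],0.5],
  [[0.4,-1.6,50],[0,0,0],0.5],
  [[0.4,-1.6,72],[0,0,0],0.5],
  [[0.4,-1.6,88],[0,0,0],0.5],
  [[0.4,-1.6,97],[0,0,0],0.5],
  [[0.4,-1.6,102],[0,0,0],0.5],
  [[0.4,-1.6,104],[0,0,0],0.5],
  [[0.4,-1.6,104],[0,0,0],0.7],
  [[0.4,-1.6,104],[0,0,0],0.85],
  [[0.4,-1.6,104],[0,0,0],1],
  [[0.4,-1.6,104],[0,0,0],1],
  [[0.4,-1.6,104],[0,0,0],1],
  [[0.4,-1.6,104],[0,0,0],1],
], grip_force=80)

```text
time: 28.05
ee_pos: [0.646, -0.0162, 0.0431]
tcp_rot: [-179.9, 0.0, -95.8]
wrist_force: [-0.7, 0.5, 4.9]
opening: 0.0102
grasp_force: 79.8
```

```bash
python3 go.py; python3 - <<'E'
from h import *
w=world("top",np.load("pics/top0.npz")["d"]);s=w[75:120,188:266].reshape(-1,3);s=s[s[:,2]>.015]
print(np.percentile(s,[1,50,99],axis=0))
E
```

```text
t 28.1 pos [646.  -16.2  43.1] rot [-1.799e+02  1.000e-02 -9.577e+01] q [ -1.  19.   3.  74.  -0. -86.] open 10.2 F [-0.7  0.5  4.9] grip 79.8
[[ 0.74036011 -0.01774295  0.01753999]
 [ 0.78106971  0.06561188  0.04441321]
 [ 0.8312813   0.14947365  0.1071629 ]]
```

Request:
play_rows([
  [[0,0,-8],[0,0,0],1],
  [[0,3,-25],[0,0,0],1],
  [[0,8,-50],[0,0,0],1],
  [[0,14,-80],[0,0,0],1],
  [[0,20,-110],[0,0,0],1],
  [[0,25,-130],[0,0,0],1],
  [[0,30,-145],[0,0,0],1],
  [[0,30,-150],[0,0,0],1],
  [[0,30,-150],[0,0,0],1],
  [[0,30,-150],[0,0,0],1],
])

```text
time: 29.05
ee_pos: [0.6154, -0.0132, 0.1908]
tcp_rot: [179.9, -0.0, -95.8]
wrist_force: [0.4, 0.4, -2.4]
opening: 0.0104
grasp_force: 78.7
```

```bash
python3 go.py 563,-269.5,180,180.7; python3 - <<'E'
from h import *
q,_,_=shot("scene","6")
cv2.imwrite("pics/t6.png",cv2.resize(q[60:240,180:420],None,fx=3,fy=3,interpolation=2)[...,::-1])
E
```

```text
t 29.1 pos [615.4 -13.2 190.8] rot [ 1.7991e+02 -1.0000e-02 -9.5770e+01] q [ -1.  13.  13.  90.   0. -85.] open 10.4 F [ 0.4  0.4 -2.4] grip 78.7
563,-269.5,180,180.7 shift [260.3  26.3  10.8] turn [ 0.1 -0.1 83.5]
```

View pics/t6.png

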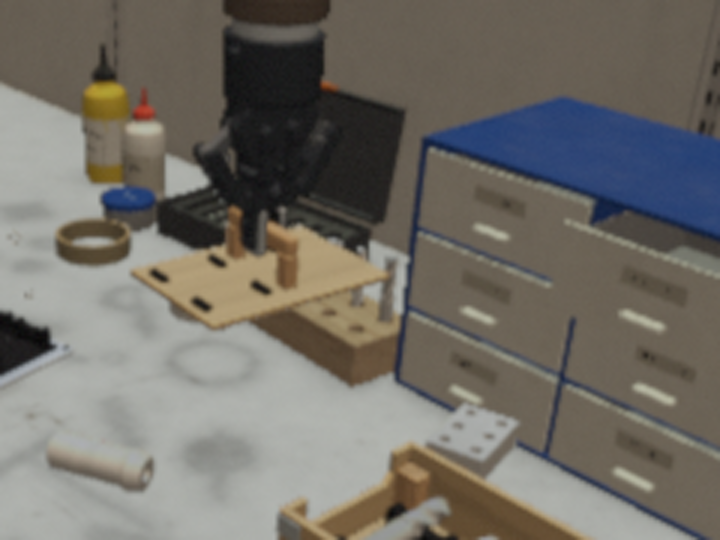

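The divider hangs level. I'll swing it to the box.

Request:
play_rows([
  [[5,8,0],[0,0,3],1],
  [[20,16,0],[0,0,9],1],
  [[38,22,0],[0,0,15],1],
  [[58,26,0],[0,0,22],1],
  [[80,26,0],[0,0,29],1],
  [[102,26,0],[0,0,36],1],
  [[124,26,0],[0,0,43],1],
  [[146,26,0],[0,0,50],1],
  [[168,26,0],[0,0,57],1],
  [[190,26,0],[0,0,63],1],
  [[210,26,3],[0,0,69],1],
  [[228,26,6],[0,0,75],1],
  [[244,26,9],[0,0,79.5],1],
  [[255,26.3,10.8],[0,0,82.5],1],
  [[260.3,26.3,10.8],[0,0,83.5],1],
  [[260.3,26.3,10.8],[0,0,83.5],1],
  [[260.3,26.3,10.8],[0,0,83.5],1],
  [[260.3,26.3,10.8],[0,0,83.5],1],
])

```text
time: 30.9
ee_pos: [0.5634, -0.269, 0.1812]
tcp_rot: [180.0, -0.0, -179.2]
wrist_force: [0.2, 0.6, -2.0]
opening: 0.0104
grasp_force: 78.6
```

```bash
python3 go.py 563,-269.5,115,180.7
```

```text
t 30.9 pos [ 563.4 -269.   181.2] rot [ 179.99   -0.   -179.19] q [-26.  14.  13.  89.   0. -26.] open 10.4 F [ 0.2  0.6 -2. ] grip 78.6
563,-269.5,115,180.7 shift [ 0.4 -0.5 66.2] turn [ 0.  -0.   0.1]
```

Request:
play_rows([
  [[0,-0.5,15],[0,0,0],1],
  [[0,-0.5,35],[0,0,0],1],
  [[0,-0.5,52],[0,0,0],1],
  [[0,-0.5,62],[0,0,0],1],
  [[0,-0.5,64],[0,0,0],1],
  [[0,-0.5,64],[0,0,0],1],
  [[0,-0.5,64],[0,0,0],1],
])

```text
time: 31.6
ee_pos: [0.5636, -0.2702, 0.1181]
tcp_rot: [-180.0, 0.1, -179.3]
wrist_force: [0.4, 0.2, -1.7]
opening: 0.0106
grasp_force: 78.7
```

```bash
python3 go.py 563,-269.5,92,180.7; python3 - <<'E'
from h import *
q,d,w=shot("scene","7")
cv2.imwrite("pics/t7.png",cv2.resize(q[170:320,250:410],None,fx=4,fy=4,interpolation=2)[...,::-1])
a=np.load("pics/scene0.npz");w0=world("scene",a["d"])
R=np.array([[np.cos(.0122),np.sin(.0122)],[-np.sin(.0122),np.cos(.0122)]])
def rng(w,zl,zh,name):
    l=w.copy();l[...,:2]=(w[...,:2]-[.563,-.2695])@R.T
    m=(l[...,2]>zl)&(l[...,2]<zh)&(abs(l[...,0])<.09)&(abs(l[...,1])<.12);s=l[m]
    print(name,m.sum(),np.percentile(s[:,0],[.5,2,98,99.5]).round(4),np.percentile(s[:,1],[.5,2,98,99.5]).round(4),s[:,2].mean().round(4))
rng(w0,.058,.07,"box rim");rng(w,.072,.083,"divider top")
E
```

```text
t 31.6 pos [ 563.6 -270.2  118.1] rot [-1.7997e+02  7.0000e-02 -1.7927e+02] q [-26.  15.   6.  82.  -0. -26.] open 10.6 F [ 0.4  0.2 -1.7] grip 78.7
563,-269.5,92,180.7 shift [ 0.7  0.7 26.1] turn [-0.   0.1  0. ]
box rim 882 [-0.0721 -0.0712  0.0708  0.0719] [-0.1004 -0.0993  0.0983  0.1007] 0.0626
divider top 2604 [-0.057  -0.0561  0.0576  0.0607] [-0.0879 -0.0871  0.0829  0.0868] 0.0812
```

View pics/t7.png

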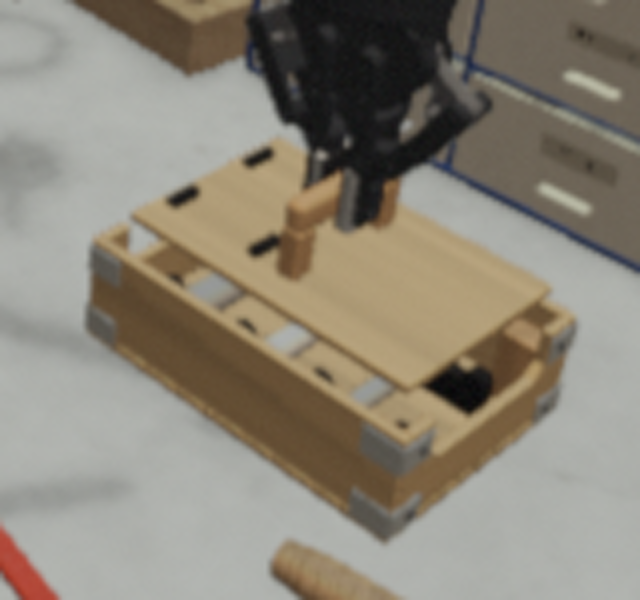

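The divider hangs centred over the box to within ~1 mm. I'll lower it.

Request:
play_rows([
  [[0.7,0.7,5],[0,0,0],1],
  [[0.7,0.7,11],[0,0,0],1],
  [[0.7,0.7,16],[0,0,0],1],
  [[0.7,0.7,20],[0,0,0],1],
  [[0.7,0.7,22],[0,0,0],1],
  [[0.7,0.7,23.5],[0,0,0],1],
  [[0.7,0.7,24.5],[0,0,0],1],
  [[0.7,0.7,25.3],[0,0,0],1],
  [[0.7,0.7,26],[0,0,0],1],
  [[0.7,0.7,26],[0,0,0],1],
])

```text
time: 32.65
ee_pos: [0.5626, -0.2694, 0.0921]
tcp_rot: [-180.0, 0.0, -179.3]
wrist_force: [-2.8, 1.4, 5.4]
opening: 0.0107
grasp_force: 79.6
```

Request:
play_rows([
  [[0,0,0],[0,0,0],0.8],
  [[0,0,0],[0,0,0],0.65],
  [[0,0,0],[0,0,0],0.6],
  [[0,0,0],[0,0,0],0.6],
  [[0,0,-12],[0,0,0],0.6],
  [[0,0,-35],[0,0,0],0.5],
  [[0,0,-65],[0,0,0],0.3],
  [[0,0,-85],[0,0,0],0.1],
  [[0,0,-90],[0,0,0],0.05],
  [[0,0,-90],[0,0,0],0.05],
], grip_force=50)

```text
time: 33.65
ee_pos: [0.5629, -0.2695, 0.1821]
tcp_rot: [-180.0, 0.1, -179.3]
wrist_force: [0.3, -1.2, 0.1]
opening: 0.0811
grasp_force: 0.0
```

```bash
python3 go.py 469,8.3,110,115.4
```

```text
t 33.6 pos [ 562.9 -269.5  182.1] rot [-1.7996e+02  9.0000e-02 -1.7927e+02] q [-26.  14.  13.  89.   0. -26.] open 81.1 F [ 0.3 -1.2  0.1] grip 0.0
469,8.3,110,115.4 shift [ 90.5 279.   71.8] turn [ 0.   0.1 65.3]
```

Request:
play_rows([
  [[5,15,0],[0,0,4],0.05],
  [[15,45,0],[0,0,11],0.05],
  [[28,85,8],[0,0,19],0.05],
  [[40,125,20],[0,0,27],0.05],
  [[52,165,32],[0,0,35],0.05],
  [[64,200,45],[0,0,43],0.05],
  [[75,232,56],[0,0,51],0.05],
  [[83,257,65],[0,0,58],0.05],
  [[88,272,70],[0,0,63],0.05],
  [[90.5,279,71.8],[0,0,65.3],0.05],
  [[90.5,279,71.8],[0,0,65.3],0.05],
  [[90.5,279,71.8],[0,0,65.3],0.05],
  [[90.5,279,71.8],[0,0,65.3],0.05],
])

```text
time: 34.95
ee_pos: [0.4685, 0.008, 0.1091]
tcp_rot: [-180.0, -0.0, 115.5]
wrist_force: [0.3, 0.5, 0.2]
opening: 0.0809
grasp_force: 0.0
```

```bash
python3 go.py 469,8.3,23,115.4;  python3 - <<'E'
from h import *
p,d,w=shot("top","8");q,_,ws=shot("scene","8")
cv2.imwrite("pics/t8.png",np.hstack([cv2.resize(p[140:240,310:420],(440,400),interpolation=2),cv2.resize(q[160:260,165:255],(360,400),interpolation=2)])[...,::-1])
for nm,w_ in(("top",w),("scene",ws)):
    R=np.array([[np.cos(.0122),np.sin(.0122)],[-np.sin(.0122),np.cos(.0122)]])
    l=w_.copy();l[...,:2]=(w_[...,:2]-[.563,-.2695])@R.T
    m=(l[...,2]>.090)&(l[...,2]<.105)&(abs(l[...,0])<.06)&(abs(l[...,1])<.03);print(nm,"handle",cv2.minAreaRect((l[m][:,:2]*1000).astype(np.float32)))
    for sx in(-1,1):
        for y in(-75,-25,25,75):
            m=(abs(l[...,0]-sx*.048)<.008)&(abs(l[...,1]-y/1000)<.012);print(sx,y,np.median(l[m][:,2]).round(4),end=" ")
E
```

```text
t 35.0 pos [468.5   8.  109.1] rot [-179.97   -0.    115.46] q [  1.  -7. -17.  80.  -0.  66.] open 80.9 F [0.3 0.5 0.2] grip 0.0
469,8.3,23,115.4 shift [ 0.   0.6 86.1] turn [-0.  -0.   0.1]
top handle ((1.6375198364257812, -1.5836644172668457), (13.060667991638184, 79.54426574707031), 89.82820129394531)
-1 -75 0.055 -1 -25 0.0536 -1 25 0.0537 -1 75 0.0534 1 -75 0.0543 1 -25 0.0547 1 25 0.0547 1 75 0.0529 scene handle ((0.7372589111328125, 0.08394908905029297), (81.72126007080078, 11.899197578430176), 0.3914107382297516)
-1 -75 0.0556 -1 -25 0.0555 -1 25 0.0556 -1 75 0.0555 1 -75 0.0531 1 -25 0.0556 1 25 0.0554 1 75 0.0558
```

View pics/t8.png

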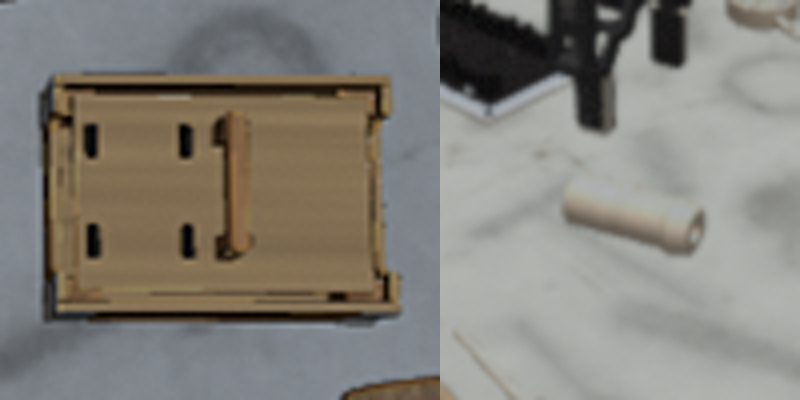

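The divider sits level in the box with its cleats on the left. The fingers straddle the collet (scene crop ~(635,215)).

Request:
play_rows([
  [[0,0.6,20],[0,0,0],0.05],
  [[0,0.6,42],[0,0,0],0.05],
  [[0,0.6,60],[0,0,0],0.05],
  [[0,0.6,73],[0,0,0],0.05],
  [[0,0.6,80],[0,0,0],0.05],
  [[0,0.6,83],[0,0,0],0.05],
  [[0,0.6,83],[0,0,0],0.2],
  [[0,0.6,83],[0,0,0],0.4],
  [[0,0.6,83],[0,0,0],0.55],
  [[0,0.6,83],[0,0,0],0.7],
  [[0,0.6,83],[0,0,0],0.75],
  [[0,0.6,83],[0,0,0],0.75],
  [[0,0.6,83],[0,0,0],0.75],
  [[0,0.6,83],[0,0,0],0.75],
])

```text
time: 36.45
ee_pos: [0.4696, 0.0088, 0.0272]
tcp_rot: [179.9, 0.0, 115.4]
wrist_force: [0.0, -0.6, 6.6]
opening: 0.0357
grasp_force: 51.2
```

Request:
play_rows([
  [[0,0,-10],[0,0,0],0.75],
  [[0,0,-35],[0,0,0],0.75],
  [[0,0,-70],[0,0,0],0.75],
  [[0,0,-105],[0,0,0],0.75],
  [[0,0,-135],[0,0,0],0.75],
  [[0,0,-150],[0,0,0],0.75],
  [[0,0,-150],[0,0,0],0.75],
])

```text
time: 37.15
ee_pos: [0.4698, 0.0088, 0.1782]
tcp_rot: [179.8, 0.1, 115.4]
wrist_force: [1.2, 0.2, -0.1]
opening: 0.0358
grasp_force: 50.5
```

```bash
python3 go.py 563.5,-219.5,175,180.7
```

```text
t 37.1 pos [469.8   8.8 178.2] rot [1.7984e+02 7.0000e-02 1.1543e+02] q [  1.  -7. -10.  87.  -0.  66.] open 35.8 F [ 1.2  0.2 -0.1] grip 50.5
563.5,-219.5,175,180.7 shift [-246.4  -13.4    3.5] turn [  0.1   0.2 -65.3]
```

Request:
play_rows([
  [[-12,-1,0],[0,0,-4],0.75],
  [[-35,-2,0],[0,0,-11],0.75],
  [[-65,-4,0],[0,0,-19],0.75],
  [[-98,-5,0],[0,0,-27],0.75],
  [[-130,-7,0],[0,0,-35],0.75],
  [[-160,-9,0],[0,0,-43],0.75],
  [[-190,-10,0],[0,0,-51],0.75],
  [[-217,-12,0],[0,0,-58],0.75],
  [[-237,-13,2],[0,0,-63],0.75],
  [[-246.4,-13.4,3.5],[0,0,-65.3],0.75],
  [[-246.4,-13.4,3.5],[0,0,-65.3],0.75],
  [[-246.4,-13.4,3.5],[0,0,-65.3],0.75],
  [[-246.4,-13.4,3.5],[0,0,-65.3],0.75],
])

```text
time: 38.45
ee_pos: [0.5624, -0.2188, 0.1723]
tcp_rot: [180.0, -0.1, -179.3]
wrist_force: [0.1, -0.3, -0.9]
opening: 0.036
grasp_force: 50.4
```

```bash
python3 go.py 563.5,-219.5,82,180.7
```

```text
t 38.5 pos [ 562.4 -218.8  172.3] rot [ 1.7997e+02 -6.0000e-02 -1.7930e+02] q [-21.  12.   9.  87.   0. -22.] open 36.0 F [ 0.1 -0.3 -0.9] grip 50.4
563.5,-219.5,82,180.7 shift [-1.2 -0.7 90.3] turn [ 0.  -0.1 -0. ]
```

Request:
play_rows([
  [[-1.2,-0.5,20],[0,0,0],0.75],
  [[-1.2,-0.5,42],[0,0,0],0.75],
  [[-1.2,-0.5,62],[0,0,0],0.75],
  [[-1.2,-0.5,76],[0,0,0],0.75],
  [[-1.2,-0.5,83],[0,0,0],0.75],
  [[-1.2,-0.5,86],[0,0,0],0.75],
  [[-1.2,-0.5,87.5],[0,0,0],0.75],
  [[-1.2,-0.5,88.5],[0,0,0],0.75],
  [[-1.2,-0.5,89.5],[0,0,0],0.75],
  [[-1.2,-0.5,90],[0,0,0],0.75],
  [[-1.2,-0.5,90],[0,0,0],0.75],
])

```text
time: 39.55
ee_pos: [0.564, -0.2201, 0.0831]
tcp_rot: [-180.0, 0.0, -179.3]
wrist_force: [-1.2, 1.0, -2.1]
opening: 0.0358
grasp_force: 50.5
```

Request:
play_rows([
  [[0,0,0.4],[0,0,0],0.75],
  [[0,0,0.8],[0,0,0],0.75],
  [[0,0,1.2],[0,0,0],0.75],
  [[0,0,1.2],[0,0,0],0.75],
])

```text
time: 39.95
ee_pos: [0.564, -0.2201, 0.0823]
tcp_rot: [-180.0, 0.0, -179.3]
wrist_force: [-2.4, 0.5, 5.0]
opening: 0.0358
grasp_force: 51.2
```

Request:
play_rows([
  [[0,0,0],[0,0,0],0.52],
  [[0,0,0],[0,0,0],0.48],
  [[0,0,0],[0,0,0],0.48],
  [[0,0,0],[0,0,0],0.48],
  [[0,0,-10],[0,0,0],0.48],
  [[0,0,-35],[0,0,0],0.48],
  [[0,0,-70],[0,0,0],0.48],
  [[0,0,-100],[0,0,0],0.48],
  [[0,40,-120],[0,0,0],0.48],
  [[0,80,-120],[0,0,0],0.48],
  [[0,120,-120],[0,0,0],0.48],
  [[0,160,-120],[0,0,0],0.48],
  [[0,200,-120],[0,0,0],0.48],
  [[0,240,-120],[0,0,0],0.48],
  [[0,240,-120],[0,0,0],0.48],
  [[0,240,-120],[0,0,0],0.48],
])

```text
time: 41.55
ee_pos: [0.5609, 0.0207, 0.2024]
tcp_rot: [-180.0, 0.0, -179.2]
wrist_force: [0.6, -0.5, -0.1]
opening: 0.0444
grasp_force: 0.0
```

```bash
python3 - <<'E'
from h import *
p,d,w=shot("top","9");q,_,ws=shot("scene","9")
cv2.imwrite("pics/t9.png",np.hstack([cv2.resize(p[140:240,310:420],(400,400),interpolation=2),cv2.resize(q[180:310,255:400],(400,400),interpolation=2)])[...,::-1])
R=np.array([[np.cos(.0122),np.sin(.0122)],[-np.sin(.0122),np.cos(.0122)]])
for nm,w_ in(("top",w),("scene",ws)):
    l=w_.copy();l[...,:2]=(w_[...,:2]-[.5635,-.270])@R.T
    m=(l[...,2]>.068)&(l[...,2]<.12)&(abs(l[...,0])<.065)&(l[...,1]>.022)&(l[...,1]<.085);print(nm,cv2.minAreaRect((l[m][:,:2]*1000).astype(np.float32)),np.percentile(l[m][:,2],95))
E
```

```text
top ((-0.6885566711425781, 48.39893341064453), (84.48091888427734, 32.96102523803711), 0.3671213388442993) 0.0904707117080465
scene ((-1.3353118896484375, 48.8990364074707), (31.888824462890625, 85.13761138916016), 87.62499237060547) 0.09011850953693509
```

View pics/t9.png

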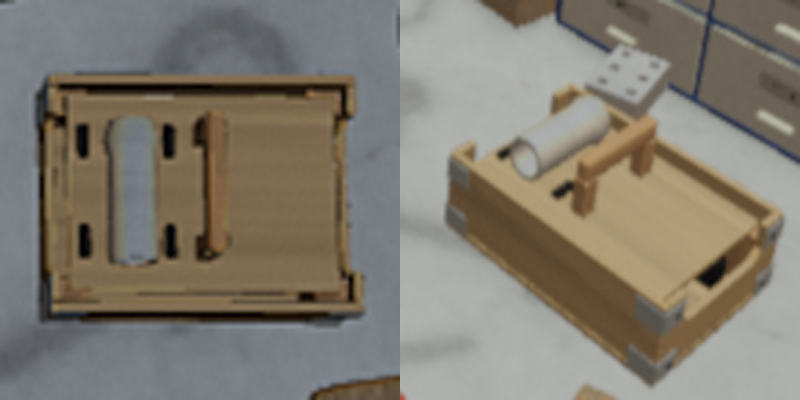

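The collet lies between its cleats (crop ~(132,190)), within about 2 mm of centre, and the arm is clear. I'll hand the job in.

```bash
python3 -c "
from workcell import workorder
print(workorder.job_done())"
```

```text
the job is handed in; nothing more can be done
None
```

The kit is packed and handed in at about 42 s of robot time: cutters in rack order (stout, middle, slim), divider level on its blocks, and collet between its cleats by the last pictures; no verdict was returned.

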